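Fold the splash screen and put it away in the board rack

TASK

Put the three-panel steel splash screen away: fold its left wing flat against the back panel first, then fold the right wing flat over it. Then stand the folded screen upright in the middle of the empty wide slot of the board rack, lowering it right down onto the rack's floor before you let go. Leave the breakfast board in the rack and the other things on the worktop where they are.

Things in the scene. Friction and masses are not known exactly. Their poses are not given: they have to be found in the camera images.
- screen: Loose splash screen, brushed steel, black trims, ~0.5 kg, standing open: a back panel with a wing hinged at each end. Panels 8 mm thick, 150 high, on the worktop. Frame of the back panel: x away from the wings, y to the left wing's end, z up. Back panel at x 5.5 to 13.5, y -75 to 75 mm; origin under the centre of the folded stack, which is 27 mm thick (x -13.5 to 13.5) and 166 long.
- wing_left (a joint): Opening of the left wing (138 mm long), rad: 0 = flat against the back panel (then at x -4 to 4, y -63 to 75 mm of the screen's frame), 1.57 = square out towards the screen's -x, most 2.5. Flush hinge: it cannot close while the right wing is folded in. The hinge is stiff (0.05 N m) and stays where left.
- wing_right (a joint): Opening of the right wing (150 mm long), rad: 0 = flat over the folded left wing (then at x -13.5 to -5.5, y -75 to 75 mm of the screen's frame), 1.57 = square out towards the screen's -x, most 2.5. Stand-off hinge that leaves room for the left wing beneath. Stiff (0.05 N m), stays where left.
- left_hinge (a point): Left wing's vertical hinge axis, at the height of the panels' top (150 mm up): x 4.75, y 79 mm in the screen's frame. The wing starts 4 mm from the axis; its mid-plane passes 4.75 mm from the axis, on the wing's outer side (towards -x when folded).
- right_hinge (a point): Right wing's vertical hinge axis, at the height of the panels' top (150 mm up): x 0, y -79 mm in the screen's frame. The wing starts 4 mm from the axis; its mid-plane passes 9.5 mm from the axis, on the wing's outer side (towards -x when folded).
- left_edge (a point): Top of the left wing's free upright edge, mid-thickness, 150 mm above the screen's underside.
- right_edge (a point): Top of the right wing's free upright edge, mid-thickness, 150 mm above the screen's underside.
- slot (a point): Centre of the floor of the rack's wide empty slot (its right-hand one), 10 mm above the worktop. x along the slot, y across it to the rack's left, z up. The rack is fixed: pale wooden base 200 x 136 x 10 mm with five hoops of 5 mm wire, 140 mm long along x, tops 86 mm above the worktop. The wide slot is 43 mm clear between its hoops, the others 15 mm.
- breakfast_board: Dark wooden breakfast board 180 x 12 x 115 mm (x along its length, z its height), loose, standing on edge in the rack's leftmost narrow slot, 74 mm to the left of the wide slot's centre. Origin at the centre of its underside. Leave alone.
- tin_small: Blue, red and white food tin, 57 mm across, 72 mm high, at the back of the worktop. Origin at the centre of its underside. Leave alone.
- tin_tuna: Wide low food tin, 75 mm across, 58 mm high, at the back of the worktop. Origin at the centre of its underside. Leave alone.
- peanut_jar: Clear jar with a red lid, 63 mm across, 91 mm high, behind and to the left of the screen. Origin at the centre of its underside. Leave alone.

How it is judged:
By the outcome, as a careful person would: the job done as asked, in the order asked, and still so for the second after the job is handed in, with the robot touching nothing.
It also fails if it takes over 72 s, if anything falls off the work surface, if the arm or the gripper's body presses on something with over 40 N, if the wrist force passes 120 N, or if a joint passes its speed limit or range.

ROBOT

A 7-joint arm with a two-finger parallel gripper is mounted at the origin on a cart in front of the work surface, level with it; the furniture and walls round the work are solid. World frame = base frame: x ahead of the robot, y to its left, z up, the work surface at z = 0. Lengths are in mm, angles in rad, forces in N, time in s.
With the tool pointing down it reaches from about 425 to 950 mm from the base axis. Payload 4.7 kg.
Tool frame: the origin (TCP) lies midway between the tips of the shut fingers; the grasp point (between the pads) lies 19 mm behind it; z points along the fingers, y is the line along which they close (so a half turn about z gives the same grasp; the last joint's range is limited). The gripper opens to 87 mm and grips with 3 to 60 N. Pads are 19 mm wide; open, the fingers measure 117 mm over their backs; the gripper's body (75 mm by 190 mm) begins 51 mm behind the grasp point.
Start: joints at [-1.227, 0.469, -0.049, 1.532, 0.024, 1.141, -0.082], TCP at [245.813, 628.67, 222.573] pointing down, gripper open.
Joint ranges: [-2.59, 2.59], [-0.33, 1.99], [-1.39, 1.29], [0.1, 2.45], [-1.04, 4.18], [0.21, 1.99], [-2.66, 2.66]. Speed limits (rad/s): [2.57, 2.57, 3.14, 3.14, 3.14, 3.14, 3.14].

INTERFACE

Orientations are given as [roll, pitch, yaw] about the fixed x, y, z axes, in that order (R = Rz(yaw) Ry(pitch) Rx(roll)).
In Python, from station import manip gives the robot as it stands.
- The arm moves only by the tool run_rows, called after "Emit:" by a JSON object that holds its "fn" and its "kwargs", one argument or row to a line. Schema: {"type":"object","properties":{"increments":{"type":"array","items":{"type":"object","properties":{"xyz":{"type":"array","items":{"type":"number"},"minItems":3,"maxItems":3},"twist":{"type":"number"},"aperture":{"type":"number"}},"additionalProperties":false,"required":["aperture"]},"minItems":1,"maxItems":20},"clamp_n":{"type":"number"},"only":{"type":"string"},"quiet":{"type":"boolean"},"lines":{"type":"string"}},"required":["increments"],"additionalProperties":false}. increments is a list of rows, 1 to 20 of them, each an object with the fields xyz (a list: dx, dy, dz in mm), twist (a turn about the tool's z in rad), aperture (the finger opening in mm); a field left out counts as zero (the opening has to be given); each row shifts and turns the commanded pose from where the row before left it, along the tool's axes as they then stand; what a row does not reach is not made up. A row lasts 1/10 s, in which the tool goes at most 50 mm and 0.15 rad, less where a joint would pass 70% of its speed; a pose out of reach is approached as far as the arm can. The fingers move at their own pace and stop on an object; clamp_n is the grip in N (left out, the last holds). Time passes only in rows, so rows that do not move let the fingers close. The tool returns the time, the measured TCP pose, the force, the opening and the grip force at its end. only (a regular expression) keeps the lines of the reply that match it, lines (a string "A,B") keeps lines A to B, and quiet returns only ok. Input that does not fit is refused with a message, and nothing moves.
- manip.get_obs(): the state, without advancing time (a new reading comes with each control period).
- manip.capture(name): name is "scene" or "top" or "wrist"; returns a dict with "image" (420x560x3 uint8, red, green, blue), "camera_matrix" (3x3 intrinsics, pixels), "R" (3x3) and "t" (3): a world point X has camera coordinates R X + t. Camera axes: x right, y down, z forward; pixel columns grow to the right and rows downward; lengths in mm; the calibration is good to about 2 mm. A picture is of the moment at which its call begins. There is no depth.
- manip.job_done(): hands the job in; it is judged then, once.
The state is a dict: "time": time; "q": joint angles; "joint_velocities": joint speeds; "joint_efforts": joint torques, N m; "tool_pos": TCP position; "ee_rot": TCP orientation; "contact_force": force on the tool from outside, world axes, zero at the start; "wrist_torque": the same for the moment, N m; "grip_width": finger opening in mm; "finger_force": force on a finger pad.
Only numpy, scipy, OpenCV 4.12 (cv2) and the standard library are available. Lean on these libraries where they do the work, as an engineer would, in place of code of your own. Each camera call takes 0.05 s, during which the arm holds its last target. There are 200 camera calls.

## Working session

There is one attempt and no reset: what is moved stays moved. The work goes in short steps, Python scripts to look and compute and a tool call to move; the robot and the scene stay as the last step left them, time stands still between calls to the robot, and variables do not carry over. Pictures are saved under pics/ and viewed, at most 10 in all, crops included, and the job is handed in when it is done.

```bash
ls; mkdir -p pics; python3 - <<'E'
from station import manip
import cv2,numpy as np
for n in ("scene","top"):
    c=manip.capture(n); cv2.imwrite(f"pics/{n}0.png",c["image"][:,:,::-1])
    np.savez(f"{n}0.npz",**c); print(n,c["camera_matrix"].round(1).tolist(),(-c["R"].T@c["t"]).round(0))
o=manip.get_obs();print(o["tool_pos"],o["ee_rot"],o["time"],o["grip_width"])
E
```

```text
pics
station.py
scene [[515.9, 0.0, 274.2], [0.0, 515.9, 212.0], [0.0, 0.0, 1.0]] [ 155. -443.  969.]
top [[458.3, 0.0, 278.8], [0.0, 458.3, 205.3], [0.0, 0.0, 1.0]] [ 348.  117. 1244.]
[245.64401422 628.11136275 221.57490106] [-3.13975199e+00  6.32874855e-05  2.76879960e+00] 0.1 87.02441239768496
```
View pics/scene0.png

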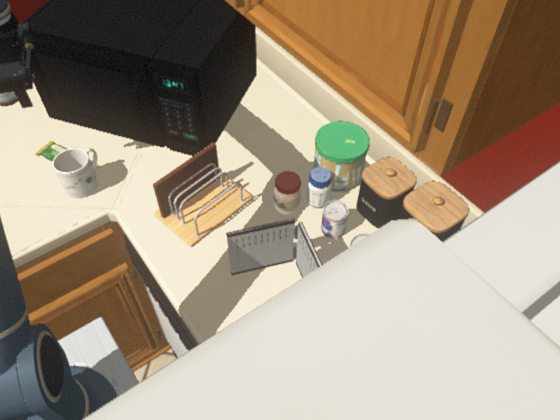

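View pics/top0.png

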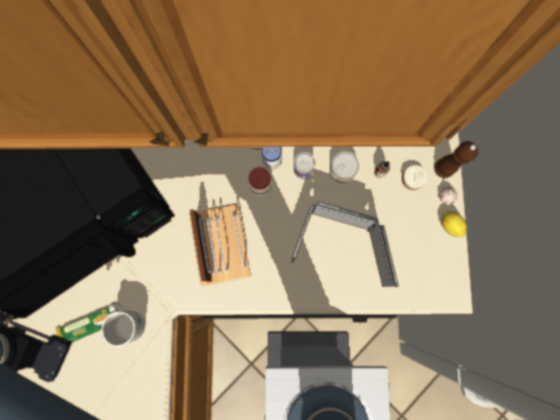

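The scene view shows the screen at about (270,250) and the rack at about (205,205), partly hidden. The top view shows the back panel from (315,207) to (375,222), the left wing's free edge at (294,260), the right wing's at (390,283), and the rack at about (220,243). I'll zoom in on the top view.

```bash
cat > h.py <<'E'
import numpy as np,cv2
def load(n): return dict(np.load(n))
def ray(c,uv,z):
    K,R,t=c["camera_matrix"],c["R"],c["t"]; o=-R.T@t
    d=R.T@np.linalg.inv(K)@np.array([uv[0],uv[1],1.]); return o+d*(z-o[2])/d[2]
def proj(c,X):
    x=(c["R"]@np.atleast_2d(X).T).T+c["t"]; p=(c["camera_matrix"]@x.T).T; return p[:,:2]/p[:,2:]
def crop(c,x0,y0,w,h,s,name,pts=[]):
    im=cv2.resize(c["image"][y0:y0+h,x0:x0+w,::-1],None,fx=s,fy=s,interpolation=cv2.INTER_CUBIC)
    for p in pts: cv2.circle(im,tuple(int(round(v)) for v in ((p[0]-x0+.5)*s,(p[1]-y0+.5)*s)),2,(0,0,255),-1)
    cv2.imwrite(name,im)
E
python3 - <<'E'
from h import *
c=load("top0.npz"); crop(c,185,185,220,110,3.6,"pics/topz.png")
for p in [(315,207),(375,222),(294,260),(390,283)]: print(ray(c,p,150).round())
E
```

```text
[544.  32. 150.]
[ 507. -111.  150.]
[417.  85. 150.]
[ 362. -140.  150.]
```

View pics/topz.png

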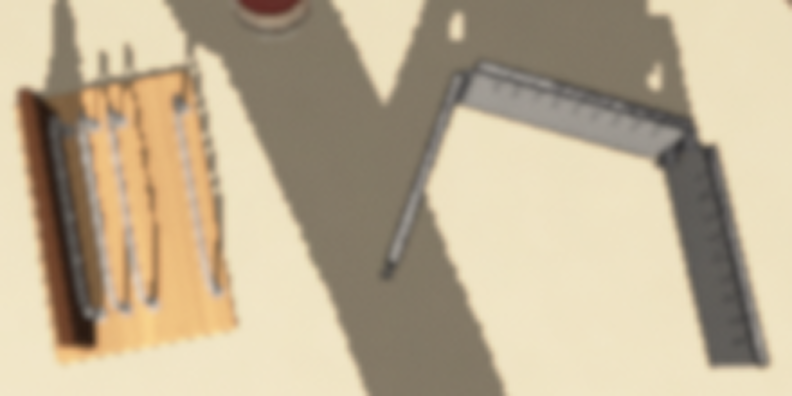

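The zoomed view (3.6x) gives these tops: back panel (480,63)–(694,127), left wing free edge (388,270), right wing outer free corner (768,366). It also gives rack base corners (188,66), (238,326) and (57,362). I'll fit the model to these points.

```bash
cat > model.py <<'E'
from h import *
def rot(a): return np.array([[np.cos(a),-np.sin(a)],[np.sin(a),np.cos(a)]])
def screen_local(al,ar):
    # left wing: folded dir -y from hinge (4.75,79), midplane at -4.75 in x; opening rotates free end towards -x
    P={}
    RL=rot(-al); RR=rot(ar)
    for k,d in (("o",4),("i",-4)):  # o: outer side (towards -x when folded)
        P["L0"+k]=np.array([4.75,79])+RL@[-4.75-d,-4]; P["L1"+k]=np.array([4.75,79])+RL@[-4.75-d,-142]
        P["R0"+k]=np.array([0,-79])+RR@[-9.5-d,4]; P["R1"+k]=np.array([0,-79])+RR@[-9.5-d,154]
    P.update(Bl=np.array([13.5,75]),Br=np.array([13.5,-75]),bl=np.array([5.5,75]),br=np.array([5.5,-75]))
    P["HL"]=np.array([4.75,79]);P["HR"]=np.array([0,-79.]); P["S"]=np.zeros(2)
    P["LE"]=(P["L1o"]+P["L1i"])/2; P["RE"]=(P["R1o"]+P["R1i"])/2
    return P
def screen_world(p,z=150):
    return {k:np.r_[p[:2]+rot(p[2])@v,z] for k,v in screen_local(p[3],p[4]).items()}
def rack_world(p):
    f=lambda x,y,z:np.r_[p[:2]+rot(p[2])@[x,y],z]
    return {"base":[f(100,-38,10),f(-100,-38,10),f(-100,98,10),f(100,98,10)],
     "hoops":[f(s*x,y,86) for y in(-24,24,44,64,84) for s in(-1,1) for x in (20,60,)],"ends":[f(s*70,y,10) for y in (-24,24) for s in (-1,1)]}
E
cat > fit.py <<'E'
from model import *
from scipy.optimize import least_squares
c=load("top0.npz"); z2=lambda q:np.array(q)/3.6+184.5
obs={"Bl":(480,63),"Br":(694,127),"LE":(388,268),"R1i":(768,366),"RE":(762,366)}
def r(p):
    w=screen_world(p); return np.concatenate([proj(c,w[k])[0]-z2(q) for k,q in obs.items()])
s=least_squares(r,[520,-45,-.25,1.5,1.5]); print("screen",s.x.round(3),r(s.x).round(1))
ro=[(188,66),(238,326),(57,362)]
def rr(p): return (proj(c,rack_world(p)["base"][:3])-z2(ro)).ravel()
k=least_squares(rr,[450,200,.1]); print("rack",k.x.round(3),rr(k.x).round(1))
np.savez("fit.npz",s=s.x,k=k.x)
pts=[proj(c,v)[0] for kk,v in screen_world(s.x).items()]+[proj(c,v)[0] for v in screen_world(s.x,0).values()]
R=rack_world(k.x); pts+=list(proj(c,R["base"]+R["hoops"]+R["ends"]))
crop(c,185,185,220,110,3.6,"pics/ov.png",pts)
sc=load("scene0.npz")
pts=[proj(sc,v)[0] for kk,v in screen_world(s.x).items()]+list(proj(sc,R["base"]+R["hoops"]+R["ends"]))
crop(sc,140,140,200,150,4,"pics/ovs.png",pts)
E
python3 fit.py
```

```text
screen [ 5.23478e+02 -4.16380e+01 -2.79000e-01  1.66200e+00  2.05900e+00] [-0.6 -0.2  0.1 -1.5 -0.   0.  -1.4  1.   1.9  0.6]
rack [4.76960e+02 2.53454e+02 1.96000e-01] [ 0.1 -0.1 -0.  -0.1 -0.1  0.2]
```

View pics/ov.png

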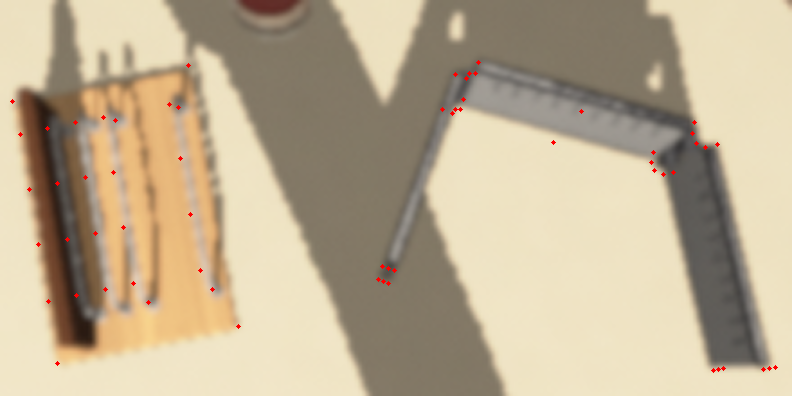

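View pics/ovs.png

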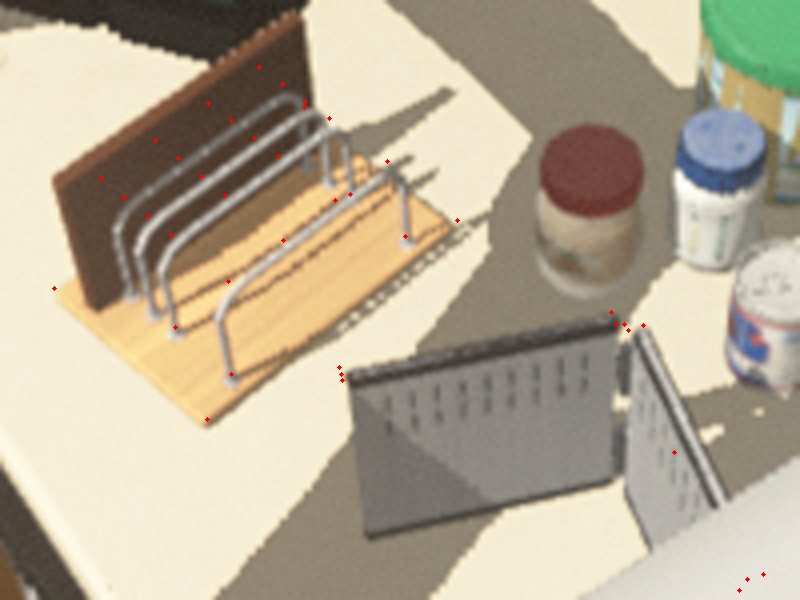

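The fit agrees: screen yaw is about -0.28, the left wing about 1.66 and the right about 2.05. The rack fit is good, with hoop tops within a few mm of the prediction, and I'll refine that with the wrist camera. First I'll move over the screen.

```bash
cat > go.py <<'E'
# usage: go.py x y z yaw : tool-axis shift from the measured pose, remaining turn
import sys; from station import manip; import numpy as np
from scipy.spatial.transform import Rotation as R
o=manip.get_obs(); M=R.from_euler("xyz",o["ee_rot"]).as_matrix()
a=[float(v) for v in sys.argv[1:]]
d=M.T@(np.array(a[:3])-o["tool_pos"]); y=np.arctan2(M[1,0],M[0,0])
t=-(a[3]-y); t=(t+np.pi)%(2*np.pi)-np.pi
print("pos",o["tool_pos"].round(1),"yaw",round(y,3),"rot",o["ee_rot"].round(3),"shift",d.round(1),"turn",round(t,3),"F",np.round(o["contact_force"],1),"w",round(o["grip_width"],1),"t",round(o["time"],1))
E
python3 go.py 470 10 330 1.29
```

```text
pos [245.6 628.1 221.6] yaw 2.769 rot [-3.14   0.     2.769] shift [-434.1 -494.1 -107.5] turn 1.479 F [-0.8  0.1  0.2] w 87.0 t 0.1
```

Emit:
{"fn": "run_rows", "kwargs": {
  "increments": [
    {"xyz": [-15,-17,-7],"aperture": 87},
    {"xyz": [-29,-33,-7],"aperture": 60},
    {"xyz": [-30,-34,-7],"aperture": 40},
    {"xyz": [-30,-34,-7],"aperture": 20},
    {"xyz": [-30,-34,-7],"aperture": 0},
    {"xyz": [-30,-34,-7],"aperture": 0},
    {"xyz": [-30,-34,-7],"aperture": 0},
    {"xyz": [-30,-34,-7],"aperture": 0},
    {"xyz": [-30,-34,-7],"aperture": 0},
    {"xyz": [-30,-34,-7],"aperture": 0},
    {"xyz": [-30,-34,-7],"aperture": 0},
    {"xyz": [-30,-34,-7],"aperture": 0},
    {"xyz": [-30,-34,-7],"aperture": 0},
    {"xyz": [-30,-34,-7],"aperture": 0},
    {"xyz": [-25,-28,-7],"aperture": 0},
    {"xyz": [-10,-13,-4],"aperture": 0}
  ],
  "clamp_n": 10
}}

```text
time: 1.7
tool_pos: [473.6, -0.1, 332.0]
ee_rot: [-3.141, 0.001, 2.763]
contact_force: [-0.5, -0.3, 0.3]
grip_width: 0.7
finger_force: 0.0
```

Emit:
{"fn": "run_rows", "kwargs": {
  "increments": [
    {"twist": 0.1,"aperture": 0},
    {"twist": 0.14,"aperture": 0},
    {"twist": 0.14,"aperture": 0},
    {"twist": 0.14,"aperture": 0},
    {"twist": 0.14,"aperture": 0},
    {"twist": 0.14,"aperture": 0},
    {"twist": 0.14,"aperture": 0},
    {"twist": 0.14,"aperture": 0},
    {"twist": 0.14,"aperture": 0},
    {"twist": 0.14,"aperture": 0},
    {"twist": 0.12,"aperture": 0},
    {"aperture": 0}
  ]
}}

```text
time: 2.9
tool_pos: [472.6, 4.0, 331.2]
ee_rot: [-3.141, 0.0, 1.289]
contact_force: [0.2, 0.1, 0.2]
grip_width: 0.4
finger_force: 0.0
```

```bash
python3 go.py 470 10 330 1.29
python3 - <<'E'
from station import manip
from model import *
c=manip.capture("wrist"); np.savez("w1.npz",**c)
f=np.load("fit.npz"); w=screen_world(f["s"])
print({k:proj(c,v)[0].round().tolist() for k,v in w.items()})
crop(c,0,0,560,420,1.42,"pics/w1.png",[proj(c,v)[0] for v in w.values()])
E
```

```text
pos [472.6   4.  331.2] yaw 1.289 rot [-3.141  0.     1.289] shift [ 5.  -4.2  1.2] turn -0.001 F [0.2 0.1 0.2] w 0.4 t 2.9
{'L0o': [335.0, 135.0], 'L1o': [206.0, 124.0], 'R0o': [329.0, 286.0], 'R1o': [224.0, 335.0], 'L0i': [334.0, 143.0], 'L1i': [206.0, 131.0], 'R0i': [326.0, 281.0], 'R1i': [221.0, 330.0], 'Bl': [346.0, 148.0], 'Br': [338.0, 273.0], 'bl': [338.0, 148.0], 'br': [332.0, 273.0], 'HL': [338.0, 144.0], 'HR': [327.0, 276.0], 'S': [330.0, 214.0], 'LE': [206.0, 127.0], 'RE': [222.0, 333.0]}
```

View pics/w1.png

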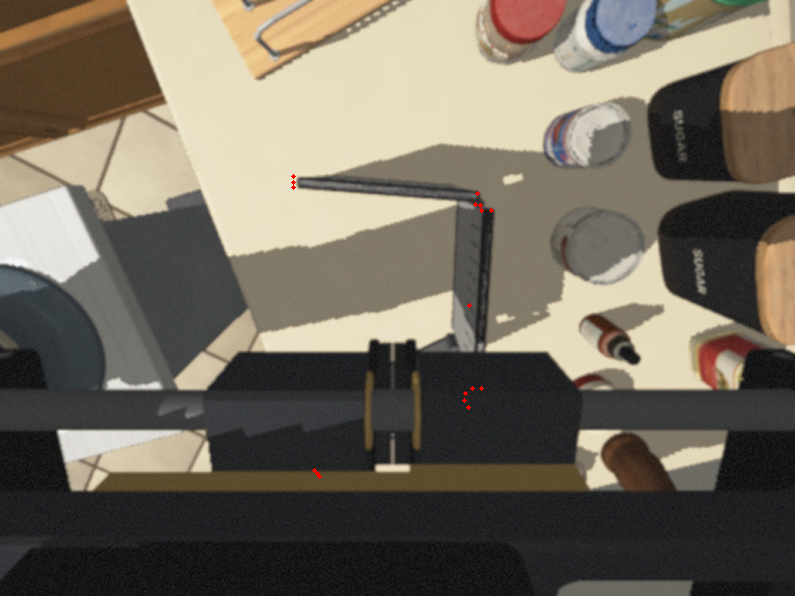

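The wrist view confirms the fit: left wing from (478,192) to (300,183) and back panel from (490,212) towards (480,350), both within a few mm. The tool axes now line up with the screen's frame (tool x = screen y, tool y = screen x).

```bash
python3 go.py 470 109 95 1.29
```

```text
pos [472.7   4.  331.2] yaw 1.291 rot [-3.141  0.     1.291] shift [100.2 -31.4 236.2] turn 0.001 F [0.4 0.5 0. ] w 0.4 t 3.0
```

Emit:
{"fn": "run_rows", "kwargs": {
  "increments": [
    {"xyz": [25,-8,0],"aperture": 0},
    {"xyz": [40,-12,0],"aperture": 0},
    {"xyz": [35,-11,20],"aperture": 0},
    {"xyz": [0,0,40],"aperture": 0},
    {"xyz": [0,0,45],"aperture": 0},
    {"xyz": [0,0,45],"aperture": 0},
    {"xyz": [0,0,45],"aperture": 0},
    {"xyz": [0,0,30],"aperture": 0},
    {"xyz": [0,0,11],"aperture": 0},
    {"aperture": 0}
  ]
}}

```text
time: 3.95
tool_pos: [470.3, 108.5, 94.6]
ee_rot: [-3.139, 0.002, 1.29]
contact_force: [0.7, 0.7, 0.0]
grip_width: 0.5
finger_force: 0.0
```

Emit:
{"fn": "run_rows", "kwargs": {
  "increments": [
    {"xyz": [-10,-1,0],"aperture": 0},
    {"xyz": [-10,-1,0],"aperture": 0},
    {"xyz": [-10,-1,0],"aperture": 0},
    {"xyz": [-10,-1,0],"aperture": 0},
    {"xyz": [-10,-1,0],"aperture": 0},
    {"xyz": [-9,1,0],"aperture": 0},
    {"xyz": [-9,1,0],"aperture": 0},
    {"xyz": [-9,2,0],"aperture": 0},
    {"xyz": [-9,4,0],"aperture": 0},
    {"xyz": [-9,4,0],"aperture": 0},
    {"xyz": [-9,5,0],"aperture": 0},
    {"xyz": [-8,7,0],"aperture": 0},
    {"xyz": [-8,7,0],"aperture": 0},
    {"xyz": [-7,7,0],"aperture": 0},
    {"aperture": 0}
  ]
}}

```text
time: 5.45
tool_pos: [468.0, -24.3, 95.5]
ee_rot: [3.141, 0.001, 1.286]
contact_force: [-0.0, 0.5, 0.2]
grip_width: 0.5
finger_force: 0.0
```

```bash
python3 go.py 470 109 95 1.29
python3 - <<'E'
from station import manip
from model import *
for n in ("wrist","top"):
    c=manip.capture(n); np.savez(f"{n}2.npz",**c)
t=cv2.resize(c["image"][185:295,255:405],None,fx=2.6,fy=2.6,interpolation=cv2.INTER_CUBIC)
w=np.load("wrist2.npz")["image"]; w=cv2.resize(w,(390,292))
im=np.zeros((292,790,3),np.uint8); im[:286,:390]=t; im[:,400:]=w
cv2.imwrite("pics/p2.png",im[:,:,::-1])
E
```

```text
pos [468.  -24.3  95.5] yaw 1.286 rot [3.141e+00 1.000e-03 1.286e+00] shift [128.5 -35.5   0.3] turn -0.004 F [-0.   0.5  0.2] w 0.5 t 5.5
```

View pics/p2.png

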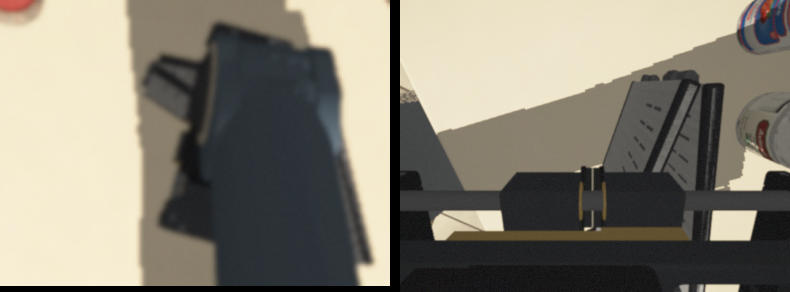

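The wing is folded to about 0.4. In the wrist half, the back panel's outer top corner is at about (722,85). I'll check whether the screen has shifted.

```bash
python3 - <<'E'
from model import *
c=load("wrist2.npz"); f=np.load("fit.npz"); s=f["s"].copy(); s[3]=.4; w=screen_world(s)
print({k:proj(c,w[k])[0].round().tolist() for k in("Bl","bl","Br","L0o","L1o")})
p=ray(c,(462,122),150);print(p.round(),w["Bl"].round())
L=rot(-s[2])@(p[:2]-s[:2]); print(L)
E
python3 go.py 470 109 95 1.29
```

```text
{'Bl': [492.0, 123.0], 'bl': [468.0, 123.0], 'Br': [432.0, 458.0], 'L0o': [438.0, 112.0], 'L1o': [276.0, 415.0]}
[548.  30. 150.] [557.  27. 150.]
[ 3.44578508 75.38670689]
pos [467.3 -23.   95.4] yaw 1.288 rot [-3.141  0.     1.288] shift [127.5 -34.2   0.3] turn -0.002 F [-0.6  0.2  0.3] w 0.5 t 5.5
```

```bash
python3 - <<'E'
from model import *
c=load("wrist2.npz"); g=cv2.cvtColor(c["image"],cv2.COLOR_RGB2GRAY)
for r in (112,118,122,130,150,180,210,240): print(r,g[r,396:484:3].tolist())
E
```

```text
112 [55, 47, 45, 45, 53, 54, 56, 54, 57, 55, 57, 97, 129, 127, 130, 125, 128, 127, 127, 126, 128, 125, 126, 129, 127, 127, 125, 127, 125, 126]
118 [87, 86, 62, 23, 29, 34, 36, 37, 31, 28, 30, 84, 125, 123, 127, 121, 120, 120, 111, 106, 107, 106, 119, 128, 127, 130, 125, 126, 124, 126]
122 [87, 87, 32, 26, 31, 33, 56, 100, 87, 55, 33, 31, 70, 56, 36, 18, 29, 28, 32, 28, 27, 28, 30, 83, 126, 126, 127, 127, 126, 128]
130 [80, 28, 30, 29, 32, 61, 97, 102, 102, 88, 31, 67, 76, 24, 23, 27, 30, 35, 82, 59, 40, 31, 36, 96, 125, 128, 127, 125, 128, 126]
150 [26, 35, 58, 111, 109, 105, 99, 33, 67, 90, 90, 89, 43, 27, 28, 31, 31, 69, 76, 37, 37, 27, 52, 127, 128, 127, 126, 128, 126, 126]
180 [102, 101, 77, 38, 83, 83, 88, 89, 89, 87, 93, 73, 26, 25, 28, 33, 43, 62, 46, 25, 34, 49, 125, 129, 128, 127, 126, 128, 126, 93]
210 [88, 89, 87, 88, 90, 90, 91, 90, 90, 89, 83, 28, 20, 24, 32, 40, 71, 45, 30, 27, 41, 123, 126, 128, 130, 126, 127, 129, 127, 128]
240 [85, 88, 89, 86, 88, 87, 89, 89, 89, 87, 46, 28, 29, 26, 34, 69, 32, 26, 45, 35, 123, 126, 128, 127, 128, 127, 128, 127, 127, 128]
```

```bash
python3 - <<'E'
from model import *
c=load("wrist2.npz"); f=np.load("fit.npz"); s=f["s"].copy()
P=np.array([ray(c,u,150)[:2] for u in [(464.5,121),(463.5,150),(461,180),(458,210),(455.5,240)]])
d=P[0]-P[-1]; print(P.round(1)); yaw=np.arctan2(-d[0],d[1]); print("yaw",yaw)
o=P[0]-rot(yaw)@[13.5,75]; print("origin",o)
s[:3]=[*o,yaw]; s[3]=.4; np.savez("fit2.npz",s=s,k=f["k"])
w=screen_world(s); print({k:proj(c,w[k])[0].round().tolist() for k in("Bl","bl","L0o","L1o","HL")},{k:w[k][:2].round() for k in ("HR","Br","RE")})
E
```

```text
[[ 5.484e+02  3.000e+01]
 [ 5.469e+02  2.050e+01]
 [ 5.448e+02  1.040e+01]
 [ 5.424e+02 -2.000e-01]
 [ 5.401e+02 -1.150e+01]]
yaw -0.19749880557842645
origin [520.43565394 -40.92180332]
{'Bl': [465.0, 121.0], 'bl': [440.0, 123.0], 'L0o': [409.0, 114.0], 'L1o': [279.0, 423.0], 'HL': [439.0, 111.0]} {'HR': array([ 505., -118.]), 'Br': array([ 519., -117.]), 'RE': array([ 360., -172.])}
```

Emit:
{"fn": "run_rows", "kwargs": {
  "increments": [
    {"xyz": [0,-8,0],"aperture": 0},
    {"xyz": [0,-10,0],"aperture": 0},
    {"xyz": [0,0,-20],"aperture": 0},
    {"xyz": [0,0,-40],"twist": -0.04,"aperture": 0},
    {"xyz": [0,0,-25],"twist": -0.045,"aperture": 40},
    {"aperture": 87}
  ],
  "clamp_n": 5
}}

```text
time: 6.15
tool_pos: [451.5, -16.8, 183.6]
ee_rot: [3.135, -0.003, 1.375]
contact_force: [1.1, -0.1, -0.1]
grip_width: 9.9
finger_force: 0.0
```

```bash
python3 go.py 494.4 -40.8 95 1.373
```

```text
pos [451.5 -16.8 183.6] yaw 1.375 rot [ 3.135e+00 -3.000e-03  1.375e+00] shift [-15.5  46.2  88.9] turn 0.002 F [ 1.1 -0.1 -0.1] w 9.9 t 6.2
```

Emit:
{"fn": "run_rows", "kwargs": {
  "increments": [
    {"xyz": [-5,15,0],"aperture": 87},
    {"xyz": [-6,20,0],"aperture": 87},
    {"xyz": [-5,12,0],"aperture": 87},
    {"aperture": 87},
    {"aperture": 87},
    {"aperture": 87}
  ]
}}

```text
time: 6.75
tool_pos: [491.9, -41.8, 180.0]
ee_rot: [-3.14, -0.0, 1.374]
contact_force: [0.1, -0.6, 0.0]
grip_width: 56.4
finger_force: 0.0
```

```bash
python3 go.py 494.4 -40.8 95 1.373;python3 - <<'E'
from station import manip
from model import *
c=manip.capture("wrist"); np.savez("w3.npz",**c)
s=np.load("fit2.npz")["s"]; w=screen_world(s)
print({k:proj(c,w[k])[0].round().tolist() for k in("Bl","Br","L0o","L1o")})
g=cv2.cvtColor(c["image"],cv2.COLOR_RGB2GRAY)
u=int(proj(c,w["Bl"])[0][0])
for r in (100,120,140,160,180): print(r,u-30,g[r,u-30:u+40:3].tolist())
E
```

```text
pos [491.9 -41.8 180. ] yaw 1.374 rot [-3.14  -0.     1.374] shift [ 1.5  2.4 85. ] turn 0.001 F [ 0.1 -0.6  0. ] w 56.4 t 6.8
{'Bl': [347.0, 108.0], 'Br': [334.0, 328.0], 'L0o': [316.0, 101.0], 'L1o': [232.0, 295.0]}
100 317 [109, 54, 49, 60, 60, 56, 79, 126, 130, 129, 129, 131, 129, 127, 130, 128, 128, 131, 129, 128, 127, 128, 127, 126]
120 317 [95, 89, 39, 87, 90, 75, 24, 39, 36, 30, 48, 125, 131, 130, 130, 129, 132, 132, 128, 126, 128, 129, 129, 126]
140 317 [82, 90, 92, 88, 89, 45, 32, 39, 33, 34, 96, 131, 132, 129, 129, 130, 128, 126, 128, 128, 128, 131, 127, 127]
160 317 [88, 90, 88, 83, 84, 24, 38, 34, 27, 47, 125, 130, 131, 129, 128, 131, 127, 129, 127, 128, 129, 130, 128, 128]
180 317 [89, 91, 88, 80, 56, 36, 34, 33, 31, 98, 127, 129, 130, 128, 128, 128, 130, 130, 129, 128, 130, 131, 127, 127]
```

Emit:
{"fn": "run_rows", "kwargs": {
  "increments": [
    {"xyz": [1,2,0],"aperture": 87},
    {"aperture": 87},
    {"aperture": 87},
    {"xyz": [0,0,20],"aperture": 87},
    {"xyz": [0,0,40],"aperture": 87},
    {"xyz": [0,0,25],"aperture": 87},
    {"aperture": 87}
  ],
  "clamp_n": 5
}}

```text
time: 7.5
tool_pos: [492.4, -41.5, 92.7]
ee_rot: [-3.135, 0.002, 1.374]
contact_force: [-0.4, -0.0, 0.1]
grip_width: 86.9
finger_force: 0.0
```

```bash
python3 go.py 494.4 -40.8 95 1.373
```

```text
pos [492.4 -41.5  92.7] yaw 1.374 rot [-3.135e+00  2.000e-03  1.374e+00] shift [ 1.1  1.8 -2.3] turn 0.001 F [-0.4 -0.   0.1] w 86.9 t 7.5
```

Emit:
{"fn": "run_rows", "kwargs": {
  "increments": [
    {"xyz": [0,3,0],"aperture": 81},
    {"xyz": [0,3,0],"aperture": 75},
    {"xyz": [0,3,0],"aperture": 69},
    {"xyz": [0,3,0],"aperture": 63},
    {"xyz": [0,3,0],"aperture": 57},
    {"xyz": [0,3,0],"aperture": 51},
    {"xyz": [0,3,0],"aperture": 45},
    {"xyz": [0,3,0],"aperture": 39},
    {"xyz": [0,3,0],"aperture": 33},
    {"xyz": [0,3,0],"aperture": 27},
    {"xyz": [0,2,0],"aperture": 22},
    {"xyz": [0,1,0],"aperture": 17},
    {"aperture": 10},
    {"aperture": 10},
    {"aperture": 10}
  ],
  "clamp_n": 12
}}

```text
time: 9.0
tool_pos: [527.4, -48.1, 95.4]
ee_rot: [-3.141, -0.0, 1.374]
contact_force: [0.3, 0.7, -0.3]
grip_width: 17.5
finger_force: 12.0
```

```bash
python3 go.py 494.4 -40.8 95 1.373
```

```text
pos [527.4 -48.1  95.4] yaw 1.374 rot [-3.141 -0.     1.374] shift [  0.7 -33.8   0.4] turn 0.001 F [ 0.3  0.7 -0.3] w 17.5 t 9.0
```

Width 17.5 mm means the left wing is flat. Next I'll release, lift, and look at the right wing from its side.

Emit:
{"fn": "run_rows", "kwargs": {
  "increments": [
    {"aperture": 40},
    {"aperture": 40},
    {"aperture": 40},
    {"xyz": [0,0,-20],"aperture": 40},
    {"xyz": [0,0,-45],"aperture": 40},
    {"xyz": [0,0,-45],"aperture": 30},
    {"xyz": [0,0,-45],"aperture": 20},
    {"xyz": [-15,-8,0],"aperture": 0},
    {"xyz": [-35,-15,0],"aperture": 0},
    {"xyz": [-45,-18,0],"aperture": 0},
    {"xyz": [-45,-18,0],"aperture": 0},
    {"xyz": [-45,-18,0],"aperture": 0},
    {"xyz": [-35,-6,0],"aperture": 0},
    {"xyz": [-15,0,0],"aperture": 0},
    {"aperture": 0}
  ],
  "clamp_n": 10
}}

```text
time: 10.5
tool_pos: [398.6, -264.8, 250.3]
ee_rot: [3.141, 0.001, 1.368]
contact_force: [-0.4, 0.0, -0.5]
grip_width: 0.2
finger_force: 0.0
```

```bash
python3 - <<'E'
from station import manip
from model import *
c=manip.capture("wrist"); np.savez("w4.npz",**c)
s=np.load("fit2.npz")["s"]; s[:2]=np.array([527.4,-48.1])-rot(s[2])@[4.75,-5]; s[3]=0; w=screen_world(s)
np.savez("fit3.npz",s=s); print(s.round(3))
print({k:proj(c,w[k])[0].round().tolist() for k in("Bl","Br","HR","R0i","R1o","R1i")})
crop(c,0,0,560,420,1.42,"pics/w4.png",[proj(c,w[k])[0] for k in("Bl","Br","HR","R0i","R1o","R1i","S")])
E
python3 go.py 400 -260 95 1.374
```

```text
[ 5.23723e+02 -4.22650e+01 -1.97000e-01  0.00000e+00  2.05900e+00]
{'Bl': [429.0, -306.0], 'Br': [403.0, -14.0], 'HR': [384.0, -8.0], 'R0i': [381.0, 3.0], 'R1o': [213.0, 114.0], 'R1i': [208.0, 104.0]}
pos [ 399.5 -262.9  250.2] yaw 1.371 rot [-3.141 -0.     1.371] shift [ 2.900e+00 -1.000e-01  1.552e+02] turn -0.003 F [-0.2  0.9  0.6] w 0.6 t 10.6
```

View pics/w4.png

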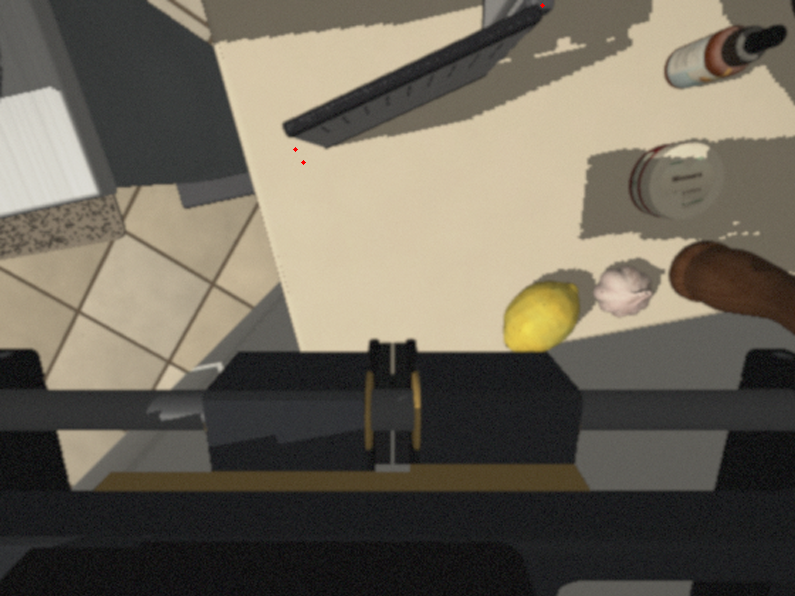

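The right wing's top runs from its hinge end at (543,8) to its free edge at (292,131). That's slightly more closed than predicted, so I'll compute the push path.

```bash
python3 - <<'E'
from station import manip
from model import *
c=load("w4.npz"); s=np.load("fit3.npz")["s"]
p=ray(c,(205.6,92),150)[:2]; L=rot(-s[2])@(p-s[:2])-[0,-79]; 
ar=np.arctan2(L[1],L[0])-np.arctan2(154,-9.5); print("edge local",L,np.hypot(*L),"(should be 154.3) ar",ar)
s[4]=ar; np.savez("fit3.npz",s=s)
o=manip.get_obs(); print("tcp local",(rot(-s[2])@(o["tool_pos"][:2]-s[:2])).round(1))
for a in (ar,1.6,1.3,1.,.7,.4,.3):
    D=17*abs(np.cos(a))+10*abs(np.sin(a)); q=np.array([0,-79])+rot(a)@[-13.5-D,105]; print(round(a,2),q.round(1))
E
```

```text
edge local [-134.35369013  -67.76641715] 150.47658071508607 (should be 154.3) ar -4.306847209022787
tcp local [ -78.5 -240.7]
-4.31 [ -84.9 -147.4]
1.6 [-104.3 -106. ]
1.3 [-108.6  -77.6]
1.0 [-105.2  -48.4]
0.7 [-92.8 -19.9]
0.4 [-71.3   4.8]
0.3 [-62.3  11.6]
```

Emit:
{"fn": "run_rows", "kwargs": {
  "increments": [
    {"xyz": [25,3,0],"aperture": 0},
    {"xyz": [35,4,15],"aperture": 0},
    {"xyz": [16,2,40],"aperture": 0},
    {"xyz": [0,0,45],"aperture": 0},
    {"xyz": [0,0,40],"aperture": 0},
    {"xyz": [0,0,15],"aperture": 0},
    {"aperture": 0}
  ]
}}

```text
time: 11.25
tool_pos: [422.3, -187.1, 93.0]
ee_rot: [-3.135, -0.001, 1.377]
contact_force: [-0.2, 0.9, 0.0]
grip_width: 0.6
finger_force: 0.0
```

Emit:
{"fn": "run_rows", "kwargs": {
  "increments": [
    {"xyz": [8,0,0],"aperture": 0},
    {"xyz": [8,0,0],"aperture": 0},
    {"xyz": [8,-3,0],"aperture": 0},
    {"xyz": [9,-4,0],"aperture": 0},
    {"xyz": [9,-5,0],"aperture": 0},
    {"xyz": [9,-4,0],"aperture": 0},
    {"xyz": [9,-3,0],"aperture": 0},
    {"xyz": [9,-2,0],"aperture": 0},
    {"xyz": [9,-1,0],"aperture": 0},
    {"xyz": [8,0,0],"aperture": 0},
    {"xyz": [8,1,0],"aperture": 0},
    {"xyz": [8,2,0],"aperture": 0},
    {"xyz": [8,3,0],"aperture": 0},
    {"xyz": [8,4,0],"aperture": 0},
    {"xyz": [7,4,0],"aperture": 0},
    {"xyz": [7,6,0],"aperture": 0},
    {"xyz": [7,6,0],"aperture": 0},
    {"xyz": [7,6,0],"aperture": 0},
    {"aperture": 0}
  ]
}}

```text
time: 13.15
tool_pos: [463.9, -47.1, 95.6]
ee_rot: [3.14, -0.001, 1.376]
contact_force: [0.8, -0.2, 0.2]
grip_width: 0.7
finger_force: 0.0
```

```bash
python3 - <<'E'
from station import manip
from model import *
s=np.load("fit3.npz")["s"]
o=manip.get_obs(); print("tcp local",(rot(-s[2])@(o["tool_pos"][:2]-s[:2])).round(1))
c=manip.capture("wrist"); np.savez("w5.npz",**c)
s[4]=.4; w=screen_world(s)
print({k:proj(c,w[k])[0].round().tolist() for k in("Bl","L0o","HL","R1o","R1i")})
g=cv2.cvtColor(c["image"],cv2.COLOR_RGB2GRAY)
for r in (110,130,150,170,190,210,230): print(r,g[r,300:500:5].tolist())
E
```

```text
tcp local [-57.8 -16.5]
{'Bl': [503.0, 66.0], 'L0o': [448.0, 66.0], 'HL': [478.0, 52.0], 'R1o': [234.0, 123.0], 'R1i': [256.0, 113.0]}
110 [120, 120, 30, 105, 129, 132, 126, 129, 128, 128, 57, 90, 89, 89, 90, 85, 88, 89, 87, 85, 89, 86, 84, 87, 84, 86, 86, 86, 26, 32, 31, 62, 71, 46, 29, 31, 33, 35, 34, 35]
130 [115, 119, 94, 25, 131, 128, 130, 129, 129, 69, 89, 91, 89, 88, 88, 88, 89, 87, 88, 87, 86, 85, 83, 87, 83, 85, 83, 26, 29, 33, 75, 89, 32, 29, 25, 26, 34, 45, 32, 125]
150 [36, 118, 118, 46, 75, 128, 127, 129, 117, 88, 90, 90, 90, 92, 86, 88, 88, 88, 92, 90, 90, 86, 79, 87, 81, 88, 29, 28, 30, 59, 89, 31, 26, 29, 27, 30, 47, 48, 128, 117]
170 [26, 80, 111, 92, 39, 127, 130, 128, 71, 90, 92, 91, 90, 88, 88, 89, 83, 51, 84, 84, 89, 87, 84, 86, 84, 27, 30, 35, 58, 67, 26, 20, 29, 35, 33, 33, 76, 107, 94, 95]
190 [63, 34, 113, 119, 57, 49, 131, 54, 88, 88, 88, 88, 87, 91, 90, 66, 86, 87, 89, 87, 88, 90, 86, 85, 29, 37, 29, 70, 64, 29, 30, 30, 31, 37, 31, 108, 127, 107, 94, 95]
210 [88, 48, 35, 118, 102, 33, 82, 86, 88, 89, 87, 88, 90, 85, 87, 88, 84, 87, 88, 89, 90, 88, 85, 24, 30, 32, 61, 33, 26, 31, 30, 26, 30, 28, 125, 127, 128, 127, 126, 129]
230 [221, 81, 18, 89, 116, 78, 31, 89, 90, 91, 89, 89, 89, 87, 88, 89, 87, 50, 86, 88, 87, 83, 24, 21, 34, 78, 28, 29, 35, 30, 32, 28, 30, 126, 129, 127, 143, 225, 226, 226]
```

```bash
python3 - <<'E'
from model import *
c=load("w5.npz"); s=np.load("fit3.npz")["s"]
g=cv2.cvtColor(c["image"],cv2.COLOR_RGB2GRAY).astype(int)
u=[]
for r in (130,190,200,210,220,230):
    x=[i for i in range(440,515) if g[r,i]<75 and g[r,i+1]>=75][-1]; u.append((x+.5,r))
print(u); P=np.array([ray(c,q,150)[:2] for q in u]); d=P[0]-P[-1]
v=cv2.fitLine(P.astype(np.float32),cv2.DIST_L2,0,.01,.01).ravel(); v=v[:2]*np.sign(v[1]); yaw=np.arctan2(-v[0],v[1])
print("yaw",yaw,"outer x in old frame",[(rot(-s[2])@(p-s[:2])).round(1).tolist() for p in P])
# the y extent: where the panel's top end is: scan along the strip middle
mid=P[0]-5*np.array([np.cos(yaw),np.sin(yaw)])
for k in range(0,90,4):
    p=proj(c,np.r_[mid+v*k,150])[0]
    if p[1]>0: print(k,int(g[int(p[1]),int(p[0])]),end=' ')
E
```

```text
[(492.5, 130), (501.5, 190), (470.5, 200), (467.5, 210), (464.5, 220), (461.5, 230)]
yaw -0.37564638 outer x in old frame [[14.0, 55.4], [21.1, 34.9], [10.8, 31.2], [10.3, 27.5], [9.9, 23.8], [9.4, 19.9]]
0 32 4 29 8 33 12 33 16 34 20 35 24 64 28 65 32 138 36 134
```

Emit:
{"fn": "run_rows", "kwargs": {
  "increments": [
    {"xyz": [0,-8,0],"aperture": 0},
    {"xyz": [-4,-10,0],"aperture": 0},
    {"xyz": [0,0,-20],"aperture": 0},
    {"xyz": [0,0,-40],"twist": 0.06,"aperture": 30},
    {"xyz": [0,0,-25],"twist": 0.07,"aperture": 60},
    {"aperture": 87},
    {"aperture": 87}
  ],
  "clamp_n": 5
}}

```text
time: 13.9
tool_pos: [442.8, -48.8, 180.4]
ee_rot: [-3.141, -0.001, 1.244]
contact_force: [-0.1, 1.0, -0.3]
grip_width: 25.0
finger_force: 0.0
```

```bash
python3 go.py 494.4 -26.6 93 1.245
```

```text
pos [442.8 -48.8 180.4] yaw 1.244 rot [-3.141e+00 -1.000e-03  1.244e+00] shift [37.5 41.8 87.4] turn -0.001 F [-0.1  1.  -0.3] w 25.0 t 13.9
```

Emit:
{"fn": "run_rows", "kwargs": {
  "increments": [
    {"xyz": [8,9,0],"aperture": 87},
    {"xyz": [15,17,0],"aperture": 87},
    {"xyz": [11,12,0],"aperture": 87},
    {"xyz": [4,4,0],"aperture": 87},
    {"aperture": 87},
    {"aperture": 87},
    {"aperture": 87}
  ]
}}

```text
time: 14.6
tool_pos: [494.9, -26.8, 180.2]
ee_rot: [-3.14, 0.0, 1.243]
contact_force: [-0.1, 0.1, 0.1]
grip_width: 80.0
finger_force: 0.0
```

```bash
python3 go.py 494.4 -26.6 93 1.245; python3 - <<'E'
from station import manip
from model import *
c=manip.capture("wrist"); np.savez("w6.npz",**c)
s=np.r_[519,-34.9,-.326,0,.33]; np.savez("fit4.npz",s=s); w=screen_world(s)
q=[proj(c,w[k])[0] for k in("Bl","Br","R1o","R1i","R0o","L0o","S")]; print(np.round(q).tolist())
crop(c,100,0,360,270,2.2,"pics/w6.png",q)
E
```

```text
pos [494.9 -26.8 180.2] yaw 1.243 rot [-3.14   0.     1.243] shift [ 0.  -0.4 87.2] turn -0.002 F [-0.1  0.1  0.1] w 80.0 t 14.6
[[342.0, 119.0], [331.0, 335.0], [215.0, 141.0], [227.0, 137.0], [292.0, 340.0], [313.0, 119.0], [315.0, 238.0]]
```

View pics/w6.png

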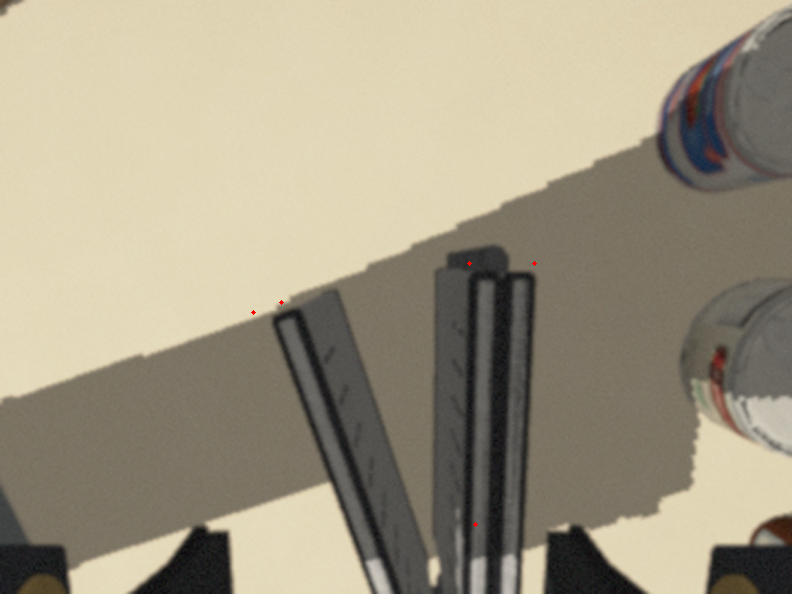

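The wrist view shows the left wing flat against the back panel, with tops at (485,280) and (522,275). The right wing's free edge is at (285,318), and the open fingers are either side of everything. I'll lower and squeeze, moving the arm so the rear finger stays put.

Emit:
{"fn": "run_rows", "kwargs": {
  "increments": [
    {"xyz": [-4,0,0],"aperture": 87},
    {"xyz": [0,0,20],"aperture": 87},
    {"xyz": [0,0,40],"aperture": 87},
    {"xyz": [0,0,27],"aperture": 87},
    {"aperture": 87}
  ],
  "clamp_n": 5
}}

```text
time: 15.15
tool_pos: [491.5, -30.4, 90.8]
ee_rot: [-3.135, 0.003, 1.243]
contact_force: [-0.3, -0.1, 0.6]
grip_width: 86.9
finger_force: 0.0
```

Emit:
{"fn": "run_rows", "kwargs": {
  "increments": [
    {"xyz": [0,3,0],"aperture": 81},
    {"xyz": [0,3,0],"aperture": 75},
    {"xyz": [0,3,0],"aperture": 69},
    {"xyz": [0,3,0],"aperture": 63},
    {"xyz": [0,3,0],"aperture": 57},
    {"xyz": [0,3,0],"aperture": 51},
    {"xyz": [0,3,0],"aperture": 45},
    {"xyz": [0,3,0],"aperture": 39},
    {"xyz": [0,2,0],"aperture": 34},
    {"xyz": [0,2,0],"aperture": 29},
    {"xyz": [0,1,0],"aperture": 25},
    {"aperture": 20},
    {"aperture": 20},
    {"aperture": 20}
  ],
  "clamp_n": 15
}}

```text
time: 16.55
tool_pos: [521.8, -39.4, 93.4]
ee_rot: [-3.141, 0.0, 1.244]
contact_force: [1.1, 0.2, -2.0]
grip_width: 26.8
finger_force: 15.0
```

```bash
python3 go.py 494.4 -26.6 93 1.245
```

```text
pos [521.8 -39.4  93.4] yaw 1.244 rot [-3.141  0.     1.244] shift [  3.3 -30.    0.4] turn -0.001 F [ 1.1  0.2 -2. ] w 26.8 t 16.6
```

26.8 mm, so both wings are flat. I'll grip firmly and lift, then refine the rack pose from the hoop feet in both initial views.

Emit:
{"fn": "run_rows", "kwargs": {
  "increments": [
    {"aperture": 15},
    {"aperture": 15},
    {"xyz": [0,0,-5],"aperture": 15},
    {"xyz": [0,0,-15],"aperture": 15},
    {"xyz": [0,0,-30],"aperture": 15},
    {"xyz": [0,0,-40],"aperture": 15},
    {"xyz": [0,0,-40],"aperture": 15},
    {"xyz": [0,0,-25],"aperture": 15},
    {"aperture": 15}
  ],
  "clamp_n": 45
}}

```text
time: 17.45
tool_pos: [524.1, -40.0, 252.1]
ee_rot: [3.134, -0.003, 1.243]
contact_force: [0.3, -0.9, -5.6]
grip_width: 26.2
finger_force: 45.0
```

```bash
python3 - <<'E'
from model import *
from scipy.optimize import least_squares
zt=lambda q:np.array(q)/3.6+184.5; zs=lambda q:np.array(q)/4+139.5
L=[((100,-38),(188,66),(457,220)),((-100,-38),(238,326),(207,425)),((-100,98),(57,362),(54,290)),
   ((-67.5,-24),(217,293),(232,381)),((67.5,-24),(180,103),(408,242)),((-67.5,24),(152,303),(176,333)),((67.5,24),(115,120),None)]
for n,i,f in(("top0.npz",1,zt),("scene0.npz",2,zs)):
    c=load(n)
    for sel,name in ((slice(0,3),"base"),(slice(3,7),"feet")):
        LL=[l for l in L[sel] if l[i]]
        def r(p): return np.concatenate([proj(c,np.r_[p[:2]+rot(p[2])@l[0],10])[0]-f(l[i]) for l in LL])
        k=least_squares(r,[477,253,.196]); print(n,name,k.x.round(3),r(k.x).round(1))
E
python3 go.py 477 253 245 .196
```

```text
top0.npz base [4.76960e+02 2.53454e+02 1.96000e-01] [ 0.1 -0.1 -0.  -0.1 -0.1  0.2]
top0.npz feet [4.76776e+02 2.51310e+02 2.08000e-01] [-0.6 -2.  -0.   2.1 -0.1 -1.   0.7  1. ]
scene0.npz base [4.75926e+02 2.51991e+02 2.01000e-01] [-0.1  0.5  0.1 -0.7 -0.1  0.4]
scene0.npz feet [4.74299e+02 2.48487e+02 1.90000e-01] [ 0.4 -0.6 -1.1  1.   0.7 -0.2]
pos [524.1 -40.  252.1] yaw 1.243 rot [ 3.134e+00 -3.000e-03  1.243e+00] shift [ 262.3 -138.9    7. ] turn 1.047 F [ 0.3 -0.9 -5.6] w 26.2 t 17.4
```

Emit:
{"fn": "run_rows", "kwargs": {
  "increments": [
    {"twist": 0.08,"aperture": 15},
    {"twist": 0.12,"aperture": 15},
    {"twist": 0.13,"aperture": 15},
    {"twist": 0.13,"aperture": 15},
    {"twist": 0.13,"aperture": 15},
    {"twist": 0.13,"aperture": 15},
    {"twist": 0.13,"aperture": 15},
    {"twist": 0.12,"aperture": 15},
    {"twist": 0.077,"aperture": 15},
    {"aperture": 15}
  ]
}}

```text
time: 18.45
tool_pos: [520.5, -39.4, 246.4]
ee_rot: [-3.141, 0.004, 0.197]
contact_force: [0.1, -0.8, -4.6]
grip_width: 26.5
finger_force: 45.0
```

```bash
python3 go.py 476 251.3 252 .198
```

```text
pos [520.5 -39.4 246.4] yaw 0.197 rot [-3.141  0.004  0.197] shift [  13.2 -293.8   -5.6] turn -0.001 F [ 0.1 -0.8 -4.6] w 26.5 t 18.4
```

Emit:
{"fn": "run_rows", "kwargs": {
  "increments": [
    {"xyz": [0,-10,-3],"aperture": 15},
    {"xyz": [2,-22,-3],"aperture": 15},
    {"xyz": [2,-32,0],"aperture": 15},
    {"xyz": [2,-35,0],"aperture": 15},
    {"xyz": [2,-35,0],"aperture": 15},
    {"xyz": [2,-35,0],"aperture": 15},
    {"xyz": [2,-35,0],"aperture": 15},
    {"xyz": [1,-35,0],"aperture": 15},
    {"xyz": [0,-28,0],"aperture": 15},
    {"xyz": [0,-17,0],"aperture": 15},
    {"xyz": [0,-8,0],"aperture": 15},
    {"xyz": [0,-2,0],"aperture": 15},
    {"aperture": 15},
    {"aperture": 15}
  ]
}}

```text
time: 19.85
tool_pos: [477.7, 249.6, 254.6]
ee_rot: [3.141, 0.0, 0.194]
contact_force: [0.1, -0.1, -3.9]
grip_width: 26.4
finger_force: 45.0
```

```bash
python3 go.py 476 251.3 252 .198;  python3 - <<'E'
from station import manip
from model import *
c=manip.capture("wrist"); np.savez("w7.npz",**c)
R=rack_world([476,251.3,.198]); f=lambda x,y,z:np.r_[np.array([476,251.3])+rot(.198)@[x,y],z]
q=list(proj(c,[f(100,-38,10),f(100,98,10)]+[f(67.5,y,10) for y in(-24,24,44,64,84)]+[f(60,y,83.5) for y in(-24,24,44,64,84)])); print(np.round(q).tolist())
crop(c,0,0,560,420,1.42,"pics/w7.png",q)
t=manip.capture("top"); np.savez("t7.npz",**t); s=manip.capture("scene"); np.savez("s7.npz",**s)
E
```

```text
pos [477.7 249.6 254.6] yaw 0.194 rot [3.141 0.    0.194] shift [-1.4 -2.   2.6] turn -0.004 F [ 0.1 -0.1 -3.9] w 26.4 t 19.9
[[305.0, 99.0], [195.0, 99.0], [293.0, 126.0], [255.0, 126.0], [240.0, 126.0], [224.0, 126.0], [208.0, 127.0], [297.0, 135.0], [251.0, 135.0], [232.0, 135.0], [213.0, 136.0], [193.0, 136.0]]
```

View pics/w7.png

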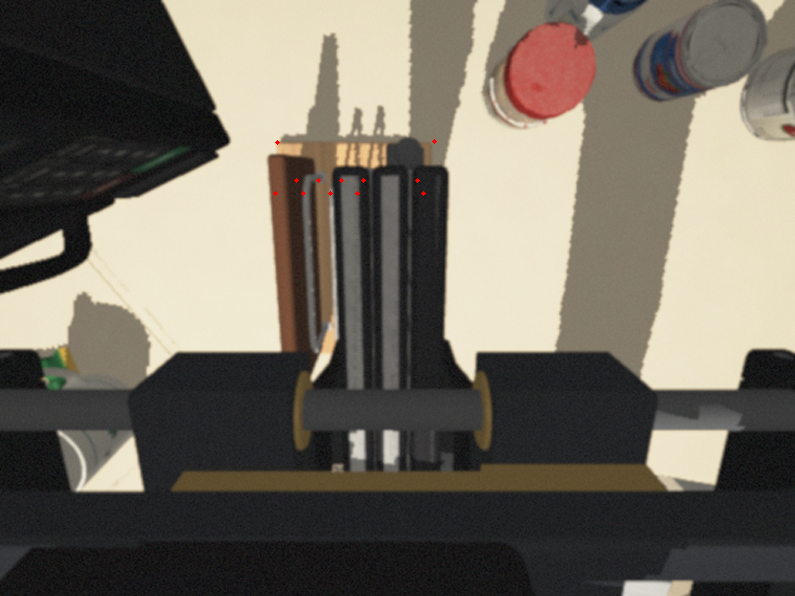

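The screen is upright over the rack, with hoops visible at (308,200) and (332,220). The base corners match to about 3 px. I'll measure the visible hoops numerically to centre it.

```bash
python3 - <<'E'
from model import *
c=load("w7.npz"); g=cv2.cvtColor(c["image"],cv2.COLOR_RGB2GRAY)
for r in (108,112,140,150,165,180,200,220): print(r,186,g[r,186:242].tolist() if r>112 else g[r,186:312:2].tolist())
k=rot(.198)
for r in (150,180,220):
    for u in (200,210,220,230,240):
        p=rot(-.198)@(ray(c,(u,r),83.5)[:2]-[476,251.3]); print(r,u,p.round(1),end=' ')
    print()
E
```

```text
108 186 [226, 222, 179, 162, 148, 135, 131, 137, 153, 166, 171, 175, 175, 117, 108, 108, 109, 107, 114, 113, 107, 108, 109, 110, 112, 142, 208, 208, 202, 134, 175, 203, 135, 136, 194, 201, 198, 131, 167, 204, 152, 130, 181, 89, 55, 60, 49, 55, 57, 57, 57, 57, 56, 56, 55, 55, 83, 114, 110, 118, 124, 125, 124]
112 186 [225, 152, 86, 88, 85, 88, 79, 57, 40, 40, 39, 37, 39, 39, 45, 48, 49, 75, 111, 115, 107, 108, 108, 107, 112, 131, 196, 207, 180, 130, 196, 202, 135, 127, 182, 201, 176, 125, 187, 200, 139, 119, 171, 91, 58, 59, 50, 52, 55, 55, 53, 56, 57, 55, 55, 56, 84, 114, 108, 117, 126, 127, 127]
140 186 [229, 229, 225, 200, 146, 94, 88, 90, 89, 89, 88, 92, 89, 82, 78, 66, 57, 43, 40, 40, 38, 35, 42, 44, 36, 42, 57, 86, 105, 113, 104, 91, 68, 43, 39, 52, 72, 96, 109, 114, 109, 111, 107, 106, 106, 114, 136, 142, 109, 59, 33, 30, 34, 49, 79, 102]
150 186 [230, 230, 230, 225, 200, 141, 94, 88, 86, 90, 92, 90, 86, 87, 83, 74, 58, 48, 40, 41, 35, 40, 32, 39, 42, 43, 52, 79, 99, 105, 105, 95, 76, 47, 38, 43, 61, 90, 110, 114, 112, 110, 105, 105, 108, 122, 154, 177, 154, 85, 36, 25, 27, 35,
[... 643 characters left out ...]
2, 44, 42, 60, 84, 103, 108, 99, 82, 58, 43, 40, 58, 85, 106, 111, 109, 106, 110, 105, 105, 120, 155, 180, 155, 88, 36, 27, 31, 44]
220 186 [233, 233, 233, 233, 232, 232, 233, 232, 228, 203, 144, 97, 88, 91, 88, 89, 91, 91, 88, 79, 67, 53, 41, 38, 41, 41, 37, 42, 41, 41, 53, 87, 101, 110, 114, 102, 64, 40, 43, 54, 83, 104, 107, 104, 108, 105, 106, 117, 147, 179, 174, 135, 72, 32, 29, 35]
150 200 [45.2 78.2] 150 210 [45.2 67.7] 150 220 [45.1 57.1] 150 230 [45.1 46.6] 150 240 [45.  36.1] 
180 200 [13.2 80.5] 180 210 [13.1 69.6] 180 220 [13.1 58.8] 180 230 [13. 48.] 180 240 [13.  37.2] 
220 200 [-32.2  83.7] 220 210 [-32.3  72.5] 220 220 [-32.3  61.3] 220 230 [-32.4  50. ] 220 240 [-32.4  38.8]
```

Hoops sit about 1.5 mm right of my estimate, so the slot centre is about (476.3, 249.8), and the tool is already within 0.5 mm of that. The floor should come at TCP z of about 103.

Emit:
{"fn": "run_rows", "kwargs": {
  "increments": [
    {"xyz": [-1,-0.5,5],"aperture": 15},
    {"xyz": [0,0,15],"aperture": 15},
    {"xyz": [0,0,25],"aperture": 15},
    {"xyz": [0,0,20],"aperture": 15},
    {"xyz": [0,0,10],"aperture": 15},
    {"xyz": [0,0,10],"aperture": 15},
    {"xyz": [0,0,10],"aperture": 15},
    {"xyz": [0,0,10],"aperture": 15},
    {"xyz": [0,0,10],"aperture": 15},
    {"xyz": [0,0,10],"aperture": 15},
    {"xyz": [0,0,7],"aperture": 15},
    {"xyz": [0,0,5],"aperture": 15},
    {"aperture": 15}
  ]
}}

```text
time: 21.3
tool_pos: [475.7, 251.5, 116.8]
ee_rot: [3.141, 0.001, 0.197]
contact_force: [0.5, -0.7, -5.8]
grip_width: 26.2
finger_force: 45.0
```

```bash
python3 go.py 476.3 249.8 103.4 .197
```

```text
pos [475.7 251.5 116.8] yaw 0.197 rot [3.141e+00 1.000e-03 1.970e-01] shift [ 0.2  1.8 13.4] turn -0.0 F [ 0.5 -0.7 -5.8] w 26.2 t 21.3
```

Emit:
{"fn": "run_rows", "kwargs": {
  "increments": [
    {"xyz": [0,1.5,4],"aperture": 15},
    {"xyz": [0,0,3],"aperture": 15},
    {"xyz": [0,0,3],"aperture": 15},
    {"xyz": [0,0,2],"aperture": 15},
    {"aperture": 15}
  ]
}}

```text
time: 21.8
tool_pos: [476.2, 250.2, 105.3]
ee_rot: [3.141, 0.0, 0.197]
contact_force: [-0.0, -0.3, -5.3]
grip_width: 26.6
finger_force: 45.0
```

Emit:
{"fn": "run_rows", "kwargs": {
  "increments": [
    {"xyz": [0,0,1],"aperture": 15},
    {"aperture": 15}
  ]
}}

```text
time: 22.0
tool_pos: [476.4, 250.4, 104.5]
ee_rot: [-3.141, -0.0, 0.197]
contact_force: [0.3, -0.2, -4.9]
grip_width: 26.4
finger_force: 45.0
```

Emit:
{"fn": "run_rows", "kwargs": {
  "increments": [
    {"xyz": [0,0,1],"aperture": 15},
    {"aperture": 15}
  ]
}}

```text
time: 22.2
tool_pos: [476.3, 250.3, 103.5]
ee_rot: [-3.142, 0.0, 0.197]
contact_force: [0.1, 0.6, -4.8]
grip_width: 26.7
finger_force: 45.0
```

```bash
python3 go.py 476.3 249.8 103.4 .197
```

```text
pos [476.3 250.3 103.5] yaw 0.197 rot [-3.142  0.     0.197] shift [-0.1  0.5  0.1] turn -0.0 F [ 0.1  0.6 -4.8] w 26.7 t 22.2
```

Emit:
{"fn": "run_rows", "kwargs": {
  "increments": [
    {"xyz": [0,0,0.7],"aperture": 15},
    {"aperture": 15}
  ]
}}

```text
time: 22.4
tool_pos: [476.4, 250.3, 103.4]
ee_rot: [-3.141, 0.0, 0.197]
contact_force: [-3.0, -0.9, 1.8]
grip_width: 26.2
finger_force: 45.0
```

Emit:
{"fn": "run_rows", "kwargs": {
  "increments": [
    {"xyz": [0,0,0.7],"aperture": 15},
    {"aperture": 15}
  ]
}}

```text
time: 22.6
tool_pos: [476.4, 250.3, 103.4]
ee_rot: [-3.141, 0.0, 0.197]
contact_force: [-4.5, -2.1, 8.2]
grip_width: 26.1
finger_force: 45.0
```

Emit:
{"fn": "run_rows", "kwargs": {
  "increments": [
    {"xyz": [0,0,0.7],"aperture": 15},
    {"aperture": 15}
  ]
}}

```text
time: 22.8
tool_pos: [476.4, 250.3, 103.3]
ee_rot: [-3.14, 0.0, 0.197]
contact_force: [-6.3, -2.0, 13.5]
grip_width: 26.1
finger_force: 45.0
```

It's on the floor: z has stopped and the force is up. Easing off, then releasing.

Emit:
{"fn": "run_rows", "kwargs": {
  "increments": [
    {"xyz": [0,0,-1.3],"aperture": 15},
    {"aperture": 15}
  ],
  "clamp_n": 15
}}

```text
time: 23.0
tool_pos: [476.7, 250.5, 103.3]
ee_rot: [-3.141, -0.001, 0.197]
contact_force: [-1.5, -0.3, 4.7]
grip_width: 26.5
finger_force: 15.0
```

Emit:
{"fn": "run_rows", "kwargs": {
  "increments": [
    {"aperture": 30},
    {"aperture": 35},
    {"aperture": 45},
    {"aperture": 50},
    {"aperture": 50},
    {"xyz": [0,0,-10],"aperture": 50},
    {"xyz": [0,0,-25],"aperture": 50},
    {"xyz": [0,0,-40],"aperture": 50},
    {"xyz": [0,0,-40],"aperture": 50},
    {"xyz": [0,0,-40],"aperture": 50},
    {"xyz": [0,0,-20],"aperture": 50},
    {"xyz": [-10,0,0],"aperture": 50},
    {"aperture": 50}
  ]
}}

```text
time: 24.3
tool_pos: [465.3, 248.0, 277.9]
ee_rot: [-3.141, 0.001, 0.197]
contact_force: [-0.4, -0.3, -0.2]
grip_width: 49.8
finger_force: 0.0
```

```bash
python3 - <<'E'
from station import manip
from model import *
c=manip.capture("wrist"); np.savez("w8.npz",**c)
g=cv2.cvtColor(c["image"],cv2.COLOR_RGB2GRAY)
f=lambda x,y,z:np.r_[np.array([476.3,249.8])+rot(.198)@[x,y],z]
print(np.round(proj(c,[f(75,13.5,160),f(75,-13.5,160),f(0,13.5,160),f(0,-13.5,160),f(60,24,83.5),f(60,-24,83.5),f(0,24,83.5),f(0,-24,83.5)])).tolist())
for r in (125,140,150,165,180,195,210): print(r,g[r,230:320:2].tolist())
E
```

```text
[[261.0, 105.0], [293.0, 105.0], [262.0, 191.0], [292.0, 191.0], [255.0, 122.0], [299.0, 122.0], [256.0, 176.0], [298.0, 176.0]]
125 [103, 100, 103, 146, 161, 142, 194, 194, 194, 196, 200, 163, 143, 162, 154, 108, 63, 61, 55, 39, 40, 50, 79, 94, 86, 41, 42, 124, 184, 171, 76, 83, 102, 101, 99, 116, 104, 112, 123, 195, 218, 220, 218, 220, 219]
140 [105, 98, 104, 147, 179, 149, 189, 196, 196, 194, 200, 170, 156, 178, 164, 129, 67, 87, 80, 46, 35, 47, 73, 101, 84, 38, 41, 144, 191, 167, 75, 89, 101, 97, 103, 104, 105, 114, 173, 219, 221, 219, 220, 219, 220]
150 [104, 99, 99, 146, 180, 142, 181, 196, 196, 192, 198, 172, 150, 179, 174, 151, 68, 90, 81, 50, 43, 49, 81, 105, 84, 46, 50, 148, 196, 162, 68, 88, 102, 99, 99, 101, 114, 116, 143, 215, 220, 220, 222, 221, 221]
165 [103, 101, 96, 127, 179, 142, 161, 194, 200, 194, 198, 169, 146, 181, 164, 148, 67, 109, 94, 45, 48, 54, 79, 98, 78, 48, 46, 148, 200, 162, 67, 98, 101, 97, 98, 122, 119, 125, 196, 220, 221, 220, 220, 221, 221]
180 [103, 100, 102, 111, 177, 166, 193, 197, 196, 194, 191, 126, 148, 181, 172, 163, 79, 132, 106, 51, 39, 49, 69, 95, 71, 45, 49, 153, 202, 153, 61, 100, 124, 118, 102, 108, 141, 217, 221, 221, 219, 221, 220, 221, 221]
195 [101, 101, 99, 108, 164, 170, 175, 195, 198, 165, 105, 164, 192, 181, 165, 174, 86, 129, 112, 55, 40, 47, 70, 99, 66, 45, 58, 163, 203, 155, 64, 157, 185, 125, 164, 132, 215, 222, 222, 221, 222, 220, 220, 221, 222]
210 [98, 98, 103, 155, 180, 177, 171, 188, 124, 115, 178, 201, 193, 186, 156, 109, 65, 138, 119, 59, 33, 53, 78, 100, 66, 48, 55, 163, 203, 149, 105, 163, 120, 175, 168, 191, 223, 222, 222, 223, 221, 222, 222, 222, 222]
```

Released, with force zero. The three strips are at columns 265, 276 and 286, so the stack is upright and closed up. I'll check centring against both hoops using colour saturation (steel low, wood high).

```bash
python3 - <<'E'
from station import manip
from model import *
c=load("w8.npz"); h=cv2.cvtColor(c["image"],cv2.COLOR_RGB2HSV)
for r in (105,115,135,150,165,180,195): print(r,'S',h[r,248:318:2,1].tolist(),'\n   V',h[r,248:318:2,2].tolist())
t=manip.capture("top"); np.savez("t8.npz",**t)
a=np.load("top0.npz")["image"].astype(int); d=np.abs(a-t["image"].astype(int)).sum(2)
f=lambda x,y,z:np.r_[np.array([476.3,249.8])+rot(.198)@[x,y],z]
print("board diff w.r.t. start", d[[int(v[1]) for v in proj(t,[f(x,74,125) for x in(-80,-40)])],[int(v[0]) for v in proj(t,[f(x,74,125) for x in(-80,-40)])]])
s=manip.capture("scene"); np.savez("s8.npz",**s)
E
```

```text
105 S [114, 105, 115, 112, 111, 110, 110, 81, 99, 95, 87, 96, 70, 28, 22, 8, 6, 7, 17, 36, 35, 61, 101, 107, 106, 106, 108, 98, 56, 51, 54, 45, 45, 44, 43] 
   V [204, 230, 186, 144, 215, 222, 160, 57, 75, 78, 73, 98, 66, 45, 47, 34, 42, 37, 46, 56, 59, 59, 111, 124, 123, 127, 127, 117, 124, 125, 194, 229, 228, 228, 230]
115 S [83, 103, 112, 61, 10, 15, 15, 4, 13, 5, 5, 24, 10, 13, 8, 9, 18, 11, 12, 19, 21, 11, 9, 16, 20, 21, 35, 93, 55, 54, 48, 43, 42, 44, 46] 
   V [214, 233, 203, 118, 98, 99, 68, 61, 61, 55, 47, 43, 51, 76, 99, 86, 43, 46, 124, 192, 171, 72, 82, 93, 89, 97, 102, 113, 121, 142, 222, 229, 229, 231, 229]
135 S [109, 107, 106, 34, 18, 83, 109, 15, 3, 10, 6, 15, 15, 9, 12, 11, 22, 11, 17, 18, 17, 20, 100, 104, 89, 22, 23, 59, 49, 50, 48, 42, 43, 44, 44] 
   V [230, 231, 178, 165, 181, 184, 150, 67, 88, 80, 45, 51, 50, 86, 105, 94, 46, 46, 146, 199, 178, 78, 105, 125, 112, 104, 133, 122, 124, 144, 223, 231, 231, 231, 230]
150 S [110, 107, 111, 36, 21, 79, 109, 11, 8, 0, 5, 12, 5, 6, 12, 15, 11, 25, 15, 16, 18, 29, 104, 108, 71, 15, 43, 65, 51, 52, 46, 44, 43, 42, 42] 
 
[... 465 characters left out ...]
 231, 231, 230, 230, 231]
180 S [106, 109, 109, 41, 19, 71, 110, 37, 10, 14, 14, 6, 20, 0, 8, 7, 6, 10, 16, 20, 19, 60, 111, 105, 66, 22, 58, 53, 46, 43, 45, 45, 43, 43, 43] 
   V [229, 227, 152, 160, 185, 193, 195, 83, 134, 110, 53, 40, 52, 69, 97, 72, 45, 50, 156, 207, 157, 68, 120, 148, 131, 106, 118, 150, 228, 231, 232, 230, 231, 230, 231]
195 S [112, 109, 111, 86, 22, 59, 109, 66, 14, 11, 0, 18, 11, 7, 13, 4, 6, 9, 18, 18, 19, 74, 113, 109, 49, 18, 57, 46, 42, 40, 42, 44, 45, 45, 45] 
   V [200, 126, 198, 220, 186, 182, 210, 97, 132, 114, 55, 42, 48, 71, 101, 67, 45, 59, 168, 208, 160, 72, 191, 220, 136, 168, 143, 226, 232, 231, 231, 232, 231, 231, 231]
board diff w.r.t. start [107 105]
```

The hoops are centred at columns 255.7 and 298.3, so the slot middle is at 277. The stack spans 261.5–290.5, middle 276, about 1 mm off centre and parallel to the slot. The gripper is clear, so I'll hand in.

```bash
python3 -c "
from station import manip
print(manip.job_done())"
```

```text
the job is handed in; nothing more can be done
None
```

I folded the screen left wing first and then right, stood it on the floor of the wide slot about 1 mm off centre, and handed the job in at about 24 s; the other things weren't touched on purpose, but I made no clear final check of them, and no verdict was shown.

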